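# Lock the reagent bottles away in the child-resistant chest

### The arm

A 6-joint arm with a two-finger parallel gripper is mounted at the origin on a cart in front of the work surface, level with it; the furniture and walls round the work are solid. World frame = base frame: x ahead of the robot, y to its left, z up, the work surface at z = 0. Lengths are in m, angles in rad, forces in N, time in s.
With the tool pointing down it reaches from about 0.3 to 0.75 m from the base axis. Payload 8.5 kg.
Tool frame: the origin (TCP) lies at the very end of the fingers, on their centre line; the grasp point (between the pads) lies 19 mm behind it; z points along the fingers, y is the line along which they close (so a half turn about z gives the same grasp; the last joint's range is limited). The gripper opens to 88 mm and grips with 3 to 60 N. Pads are 18 mm wide; open, the fingers measure 123 mm over their backs; the gripper's body (75 mm by 187 mm) begins 45 mm behind the grasp point.
Start: joints at [1.011, 0.381, 1.297, -0, 1.464, -0.215], TCP at [0.186, 0.518, 0.239] pointing down, gripper open.
Joint ranges: [-3.11, 3.11], [-0.89, 2.33], [0.22, 2.48], [-1.42, 4.56], [0.17, 2.85], [-2.88, 2.88]. Speed limits (rad/s): [2.39, 2.39, 3.14, 3.14, 3.14, 3.14].

### API

Orientations are given as a unit quaternion [w, x, y, z].
In Python, from rig import env gives the robot as it stands. The module is installed in compiled form; this text tells all that it offers. Calls block until the motion is done:
- env.goto(position, orientation): joint-space move of the TCP to a pose.
- env.move_straight(position, attitude=None, rate=0.15): straight line of the TCP; attitude=None keeps the orientation; rate is the mean speed in m/s.
- env.set_joints(angles): joint-space move.
- env.grip(opening, effort=None): finger opening in m; effort is the grip in N (None keeps the last); returns when the fingers have stopped.
- env.pause(seconds).
- env.ik(position, orientation): joint angles nearest the present ones, or None.
- env.grab_frame(name): name is "scene" or "top" or "wrist"; returns the picture (420x560x3 uint8, red, green, blue); there is no depth.
- env.get_calibration(name): a dict with "mtx" (3x3 intrinsics, pixels), "dist" ([k1, k2, p1, p2, k3] as OpenCV has them; the pictures are not rectified), "rvec" (rotation vector, rad) and "tvec" (3), from world to camera coordinates, as OpenCV has them; the wrist camera has in their place "mount" (4x4, takes a point from camera to tool coordinates, whose origin is the TCP and whose axes are the flange's). Camera axes: x right, y down, z forward; pixel columns grow to the right and rows downward; lengths in m; the calibration is good to about 2 mm. A picture is of the moment at which its call begins: read the wrist's pose just before it. get_calibration takes no time and is no camera call.
A pose or a line that the arm cannot do raises env.Unreachable and nothing moves.
- env.finish_job(): hands the job in; it is judged then, once.
Readings, each from a call of its own:
- env.current_time_s(): time.
- env.current_joint_positions(): joint angles.
- env.current_joint_velocities(): joint speeds.
- env.current_effort(): joint torques, N m.
- env.current_eef_pos(): TCP position.
- env.current_tcp_rot(): TCP orientation.
- env.current_force(): force on the tool from outside, world axes, zero at the start.
- env.current_torque(): the same for the moment, N m.
- env.current_opening(): finger opening in m.
- env.current_finger_force(): force on a finger pad.
Only numpy, scipy, OpenCV 4.12 (cv2) and the standard library are available. Lean on these libraries where they do the work, as an engineer would, in place of code of your own. Each camera call takes 0.05 s, during which the arm holds its last target. There are 200 camera calls.

### The job

Put the amber reagent bottles that stand to the left of the grey reagent chest away in it and lock it again: unlock the chest by pressing its white child-resistant cap down and turning it anticlockwise until it springs up unlocked, raise the lid past its balance point so that its struts hold it fully open by themselves and let go of it, and stand each of those bottles upright on the chest's floor. Then lower the lid fully shut, and press and turn the cap clockwise until it springs up locked; leave the timer, beaker and white plastic bottle where they stand.

Things in the scene. Friction and masses are not known exactly. Their poses are not given: they have to be found in the camera images.
- chest: Reagent chest: grey steel box fixed on the bench, on the robot's right. 120 mm deep (x) x 210 mm wide (y), rim 95 mm above the bench, walls 5 mm, inside 110 x 200 mm; lid 44 mm high and hollow, its top 139 mm above the bench. Origin under its centre, at bench level; x points to its back (away from the handle), y to its left, z up
- chest_floor (a point): centre of the chest's inner floor, 5 mm above the bench; axes as the chest's. A steel keeper hook stands inside the front wall at mid-width, 30 mm wide, reaching 10 mm into the box, up to 131 mm above the bench. With the lid shut and the cap pressed, 106 mm are free above the floor
- lid_hinge (a point): middle of the lid's hinge line, which runs along the chest's y at the top of the back wall: 60 mm behind the chest's centre, 95 mm above the bench; fixed; axes as the chest's
- chest_lid (a joint): lid angle, rad: 0 shut, 1.8 fully open (leaning back, against its stop). Lid of about 0.7 kg on gas struts: below about 0.9 rad it sinks shut slowly by itself, above that the struts drive it to the stop and hold it. Takes 1 to 3 N at the handle. It can be raised only with the cap unlocked
- handle_mid (a point): middle of the lid's handle: round steel bar 10 mm thick, 84 mm long, along the chest's y, on slanting posts at its ends. Lid shut: 28 mm above the lid's top, 20 mm in front of its front edge, 140 mm in front of the hinge and 72 mm above it. Moves on a circle of 157 mm about the hinge line; turns in the grip of fingers that pinch it
- cap_mid (a point): child-resistant cap on the lid, 65 mm behind the handle: ribbed white round cap, 44 mm across, from 7 to 45 mm above the lid's top. This point is on its axis, 28 mm above the lid's top, 17 mm below the cap's top; it sinks as the cap is pressed. The axis is upright with the lid shut
- cap_turn (a joint): turn of the cap, rad, growing anticlockwise seen from above: 0 locked, 1.25 unlocked (end stops). A tooth blocks it between about 0.15 and 1.1 unless the cap is held pressed down 4 mm or more; outside that span it springs up when let go and cannot turn back; let go inside it, it stays down. Lower the lid only with the cap unlocked
- cap_press (a joint): how far the cap is pressed down, m: 0 up, 0.006 fully down (stop). Spring: about 3 N to start, 11 N fully down
- bottle_1 (a point): amber reagent bottle with black cap: body 46 mm across up to 86 mm, cap 27 mm across, 102 mm high in all, about 0.35 kg, weighted foot; loose, standing on the bench to the left of the chest, near the black ring of the sample carousel; this point is its centre, 51 mm above its foot. May be absent (None); all the bottles are alike
- bottle_2 (a point): amber reagent bottle with black cap: body 46 mm across up to 86 mm, cap 27 mm across, 102 mm high in all, about 0.35 kg, weighted foot; loose, standing on the bench to the left of the chest, near the black ring of the sample carousel; this point is its centre, 51 mm above its foot. May be absent (None); all the bottles are alike
- bottle_3 (a point): amber reagent bottle with black cap: body 46 mm across up to 86 mm, cap 27 mm across, 102 mm high in all, about 0.35 kg, weighted foot; loose, standing on the bench to the left of the chest, near the black ring of the sample carousel; this point is its centre, 51 mm above its foot. May be absent (None); all the bottles are alike
- timer: white timer block, 62 x 62 mm, 21 mm high, loose, beyond the bottles; origin under its centre; leave alone
- small_beaker: clear beaker, 53 mm wide, 69 mm high, loose, on the right beyond the chest; origin under its centre; leave alone
- hdpe_bottle: white plastic bottle with a ribbed white cap, 60 mm wide, 129 mm high, loose, on the right; leave alone

How it is judged:
By the outcome, as a careful person would: the job done as asked, in the order asked, and still so for the second after the job is handed in, with the robot touching nothing.
Of amber_bottle_1, amber_bottle_2, amber_bottle_3 only 2 to 3 are there at a start; the rules pass over those that are not, and their reading is None.
At some moment in a run one of amber_bottle_1, amber_bottle_2, amber_bottle_3 may be knocked a few centimetres aside while the robot is not near it.
It also fails if it takes over 210 s, if anything falls off the work surface, if the arm or the gripper's body presses on something with over 40 N, if the wrist force passes 120 N, or if a joint passes its speed limit or range.

## Working session

There is one attempt and no reset: what is moved stays moved. The work goes in short steps, each a Python script; the robot and the scene stay as the last script left them, time stands still between calls to the robot, and variables do not carry over. Pictures are saved under pics/ and viewed, at most 14 in all, crops included, and the job is handed in when it is done.

```bash
mkdir -p pics; cat > h.py <<'E'
from rig import env
import numpy as np, cv2
from scipy.spatial.transform import Rotation as R
def save(n,f,s=1.0):
    im=env.grab_frame(n); cv2.imwrite('pics/'+f,cv2.resize(im[:,:,::-1],None,fx=s,fy=s)); return im
def pose(n,T=None):
    c=env.get_calibration(n)
    if n=='wrist':
        p,q=T if T else (env.current_eef_pos(),env.current_tcp_rot())
        M=np.eye(4);M[:3,:3]=R.from_quat(np.roll(q,-1)).as_matrix();M[:3,3]=p
        M=M@np.array(c['mount']);return M[:3,:3],M[:3,3],c
    Rc=cv2.Rodrigues(np.array(c['rvec'],float))[0];return Rc.T,-Rc.T@np.array(c['tvec'],float).ravel(),c
def ray(n,uv,T=None):
    A,o,c=pose(n,T)
    p=cv2.undistortPoints(np.array([[uv]],float),np.array(c['mtx'],float),np.array(c['dist'],float))[0,0]
    d=A@np.array([p[0],p[1],1.]);return o,d/np.linalg.norm(d)
def onz(n,uv,z,T=None):
    o,d=ray(n,uv,T);return o+d*(z-o[2])/d[2]
def proj(n,P,T=None):
    A,o,c=pose(n,T)
    r=cv2.Rodrigues(A.T)[0]
    return cv2.projectPoints(np.array([P],float),r,-A.T@o,np.array(c['mtx'],float),np.array(c['dist'],float))[0][0,0]
def tri(a,b):
    (o1,d1),(o2,d2)=a,b
    s=np.linalg.lstsq(np.c_[d1,-d2],o2-o1,rcond=None)[0]
    p,q=o1+s[0]*d1,o2+s[1]*d2;return (p+q)/2,np.linalg.norm(p-q)
E
python3 - <<'E'
from h import *
for n in('scene','top'):
    save(n,n+'0.png',1.4);A,o,c=pose(n);print(n,o.round(3),A[:,2].round(2))
print(env.current_tcp_rot(),env.get_calibration('wrist')['mount'])
E
```

```text
scene [ 0.09  -0.573  0.804] [ 0.49  0.4  -0.78]
top [ 0.313 -0.238  1.252] [ 0.17  0.01 -0.99]
[-2.39409809e-04  1.71551974e-01  9.85174860e-01 -5.98761748e-04] [[-8.77157017e-04 -9.59130499e-01 -2.82962747e-01  7.28158438e-02]
 [ 9.99999098e-01 -1.12922495e-03  7.27720765e-04  4.97159184e-04]
 [-1.01750778e-03 -2.82961854e-01  9.59130624e-01 -1.47695370e-01]
 [ 0.00000000e+00  0.00000000e+00  0.00000000e+00  1.00000000e+00]]
```

View pics/scene0.png

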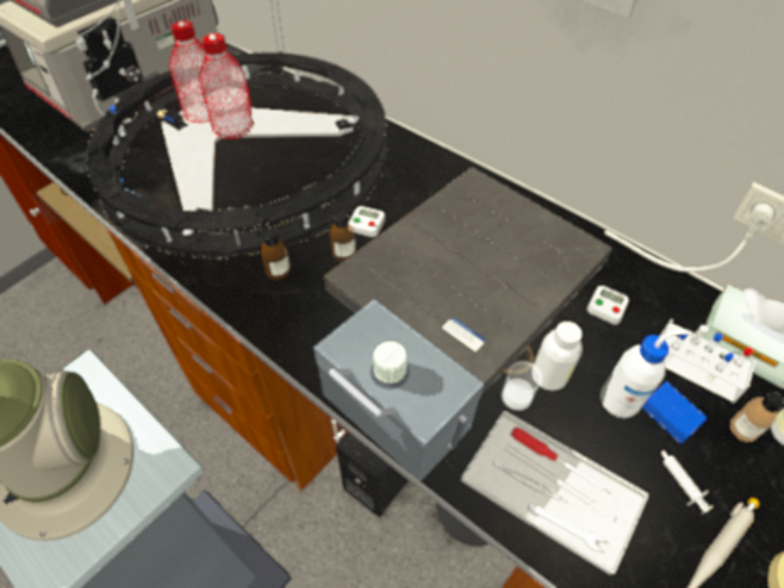

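View pics/top0.png

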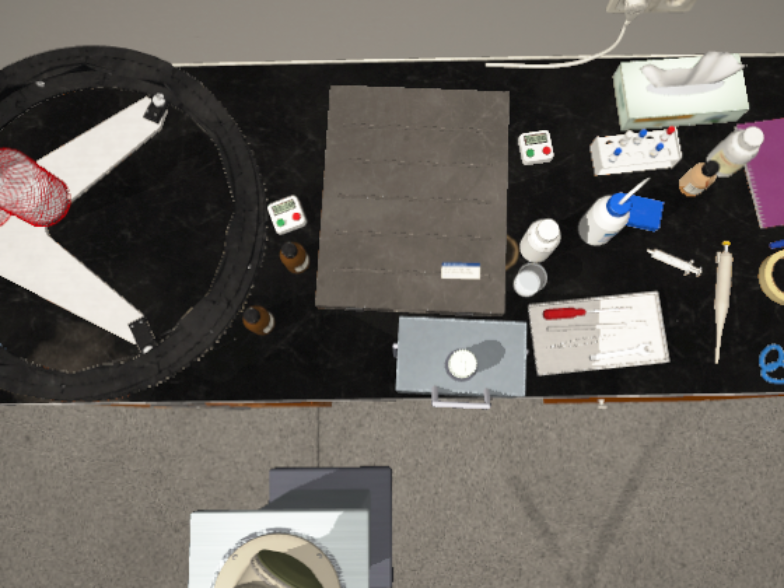

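The scene view shows the chest at (400,380), the cap at (390,362) and the handle at (360,393). Two amber bottles stand at (275,258) and (343,240). In the top view the bottle caps are near (253,313) and (288,250), the chest cap is at (462,362), and the handle runs from (434,397) to (490,397).

```bash
python3 - <<'E'
from h import *
for n in('scene','top'):
    im=cv2.imread(f'pics/{n}0.png');hsv=cv2.cvtColor(im,cv2.COLOR_BGR2HSV)
    m=cv2.inRange(hsv,(5,110,40),(20,255,160))
    k,l,s,c=cv2.connectedComponentsWithStats(m)
    print(n,[(s[i].tolist(),c[i].round().tolist()) for i in range(1,k) if s[i][4]>60 and s[i][1]<420 and s[i][0]<500])
f=lambda u:np.array(u)/1.4
for a in[(398,317),(527,321),(525,396),(396,390)]: print('lid',onz('top',f(a),.139).round(3))
for a in[(434,399),(490,400)]: print('handle',onz('top',f(a),.167).round(3))
print('cap',onz('top',f((461,362)),.184).round(3),onz('scene',f((390,352)),.184).round(3), tri(ray('top',f((461,362))),ray('scene',f((390,353)))))
for a,b in[((256,313),(272,240)),((289,250),(343,222))]:
    print('bot',onz('top',f(a),.102).round(3))
for a in [(273,200),(302,227)]: print('timer',onz('top',f(a),.02).round(3))
p=onz('top',f((258,314)),.102);print('reproj',proj('scene',p)*1.4)
p=onz('top',f((291,250)),.102);print('reproj',proj('scene',p)*1.4)
q=R.from_euler('x',np.pi);
E
```

```text
scene [([0, 135, 338, 355, 23575], [181.0, 330.0]), ([329, 223, 26, 38, 429], [339.0, 237.0]), ([260, 240, 30, 40, 586], [273.0, 256.0])]
top [([279, 242, 27, 32, 403], [294.0, 259.0]), ([242, 305, 28, 30, 397], [258.0, 321.0]), ([206, 402, 125, 5, 476], [274.0, 404.0])]
lid [ 0.476 -0.222  0.139]
lid [ 0.466 -0.435  0.139]
lid [ 0.343 -0.426  0.139]
lid [ 0.356 -0.217  0.139]
handle [ 0.34  -0.277  0.167]
handle [ 0.337 -0.366  0.167]
cap [ 0.396 -0.321  0.184] [ 0.399 -0.321  0.184] (array([ 0.39728101, -0.32129213,  0.18306169]), np.float64(0.0020801188765956343))
bot [0.492 0.023 0.102]
bot [ 0.603 -0.032  0.102]
timer [0.722 0.014 0.02 ]
timer [ 0.667 -0.042  0.02 ]
reproj [274.94213482 237.40677689]
reproj [341.41961984 217.83799089]
```

```bash
cat >> h.py <<'E'
def down(phi):
    y=np.array([np.cos(phi),np.sin(phi),0]);z=np.array([0,0,-1.]);x=np.cross(y,z)
    return np.roll(R.from_matrix(np.c_[x,y,z]).as_quat(),1)
def st(m=''):
    print(m,'t%.1f'%env.current_time_s(),np.round(env.current_eef_pos(),4),'op%.4f'%env.current_opening(),'ff',np.round(env.current_finger_force(),1),'F',np.round(env.current_force(),1),'M',np.round(env.current_torque(),2))
E
python3 - <<'E'
from h import *
env.goto([.396,-.321,.33],down(-.8)); st()
T=(env.current_eef_pos(),env.current_tcp_rot())
np.save('T1.npy',np.r_[T[0],T[1]])
save('wrist','w1.png',1.4)
for n,P in dict(cap=[.397,-.321,.184],handle=[.332,-.3175,.167]).items(): print(n,proj('wrist',P,T)*1.4)
E
```

```text
t3.1 [ 0.3963 -0.3205  0.33  ] op0.0882 ff 0.0 F [-0.1  0.1  0.3] M [-0.04  0.12  0.05]
cap [390.81217683 266.49618017]
handle [317.63049808 325.81859974]
```

View pics/w1.png

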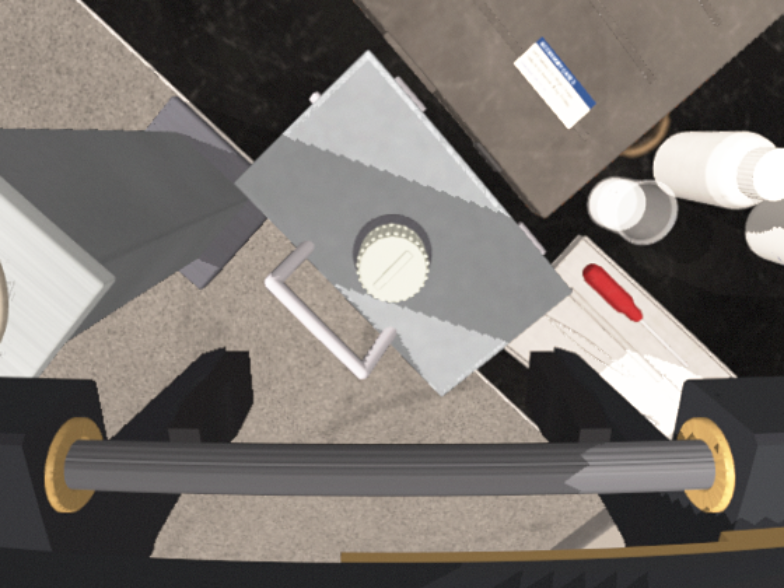

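Wrist view: the cap top is centred at about (393,269), its slot running from (375,288) to (412,252). The handle bar runs from (271,283) to (363,373). Both are within 1–2 mm of the prediction, so I'm pressing and turning.

```bash
python3 - <<'E'
from h import *
t=np.load('T1.npy');T=(t[:3],t[3:]);f=lambda u:np.array(u)/1.4
c=onz('wrist',f((393,269)),.184,T);a=onz('wrist',f((271,283)),.167,T);b=onz('wrist',f((363,373)),.167,T)
print('cap',c,'bar',a,b,(a+b)/2,'len',np.linalg.norm(a-b),'yaw',np.arctan2(-(a-b)[0],(a-b)[1]))
u=(c-(a+b)/2)[:2];print(np.linalg.norm(u))
cx,cy=((c[:2]+[.397,-.321])/2);print(cx,cy); np.save('cap.npy',[cx,cy])
env.grip(.064,45)
env.goto([cx,cy,.23],down(-.8)); env.move_straight([cx,cy,.153],rate=.08); st('at')
env.grip(.03,45); st('gripped')
E
```

```text
cap [ 0.39680689 -0.32301252  0.184     ] bar [ 0.33284288 -0.27654458  0.167     ] [ 0.32803958 -0.36206429  0.167     ] [ 0.33044123 -0.31930443  0.167     ] len 0.08565449710364803 yaw -0.05610707078833055
0.06646916737308639
0.3969034450208429 -0.3220062589845514
at t5.3 [ 0.3971 -0.3222  0.1535] op0.0637 ff 0.0 F [0.1 0.2 0.1] M [-0.07  0.1   0.03]
gripped t5.8 [ 0.3971 -0.3222  0.1533] op0.0429 ff 45.0 F [ 0.9 -0.8  1.1] M [-0.12 -0.03  0.02]
```

```bash
python3 - <<'E'
from h import *
cx,cy=np.load('cap.npy')
for z in(.150,.148,.1465): env.move_straight([cx,cy,z],rate=.03); st(z)
j0=np.array(env.current_joint_positions())
for k in range(1,10):
    j=j0.copy(); j[5]-=1.3*k/9; env.set_joints(j); st(k)
E
```

```text
0.15 t6.0 [ 0.3971 -0.3222  0.1503] op0.0430 ff 45.0 F [-0.   0.2  5.9] M [-0.01  0.12 -0.02]
0.148 t6.3 [ 0.3971 -0.3222  0.1486] op0.0430 ff 45.0 F [-1.2  1.   8.5] M [ 0.1   0.23 -0.02]
0.1465 t6.5 [ 0.3971 -0.3223  0.1473] op0.0432 ff 45.0 F [-0.7  1.5  9.4] M [ 0.21  0.28 -0.  ]
1 t6.8 [ 0.397  -0.3222  0.148 ] op0.0431 ff 45.0 F [-0.9  1.5  8.9] M [ 0.37  0.48 -0.02]
2 t7.1 [ 0.3969 -0.3221  0.1479] op0.0429 ff 45.0 F [-2.3  1.6  8.5] M [ 0.29  0.57 -0.06]
3 t7.3 [ 0.3967 -0.322   0.1479] op0.0430 ff 45.0 F [-3.   2.7  8.6] M [ 0.38  0.65 -0.01]
4 t7.6 [ 0.3966 -0.322   0.1478] op0.0429 ff 45.0 F [-4.6  2.8 10. ] M [ 0.3   0.75 -0.01]
5 t7.9 [ 0.3964 -0.3219  0.1478] op0.0430 ff 45.0 F [-5.1  3.  10. ] M [0.28 1.   0.02]
6 t8.1 [ 0.3963 -0.322   0.1478] op0.0433 ff 45.0 F [-4.8  2.  10.7] M [0.32 1.05 0.02]
7 t8.4 [ 0.3961 -0.322   0.1477] op0.0428 ff 45.0 F [-5.7  3.   8.9] M [ 0.24  1.16 -0.  ]
8 t8.7 [ 0.396  -0.322   0.1477] op0.0431 ff 45.0 F [-7.5  2.2  9.1] M [0.17 1.3  0.01]
9 t8.9 [ 0.3955 -0.3216  0.1475] op0.0431 ff 45.0 F [-9.5  3.6  9.4] M [ 0.34  1.73 -0.03]
```

```bash
python3 - <<'E'
from h import *
p=env.current_eef_pos()
env.grip(.064); st('rel')
env.move_straight([p[0],p[1],.24],rate=.1)
env.goto([.396,-.321,.33],down(-.8)); st()
im=save('wrist','w2f.png',1.4); cv2.imwrite('pics/w2.png',cv2.resize(im[110:300,160:340,::-1],None,fx=3,fy=3))
E
```

```text
rel t9.4 [ 0.3972 -0.3222  0.1472] op0.0638 ff 0.0 F [-0.6 -0.6 -1.1] M [-0.04  0.02  0.02]
 t11.7 [ 0.396  -0.3209  0.3295] op0.0641 ff 0.0 F [ 0.7  0.4 -0.8] M [-0.05  0.15  0.03]
```

View pics/w2.png

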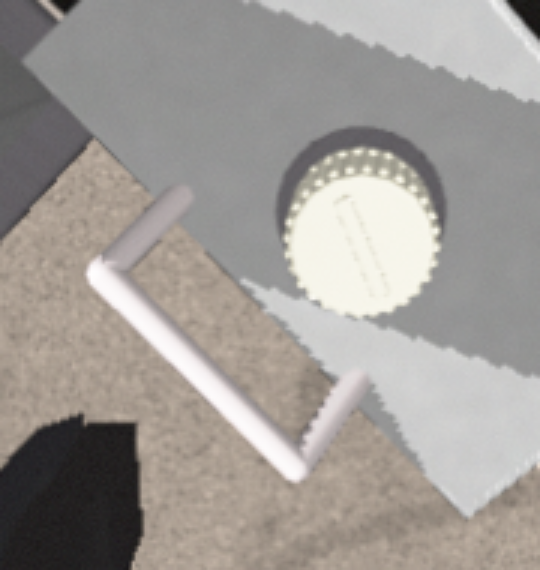

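The slot has turned about 1.2 rad anticlockwise and the cap is back at its up position, so it is unlocked. Next I raise the lid.

```bash
cat >> h.py <<'E'
YAW=-.056; U=np.array([np.cos(YAW),np.sin(YAW)]); V=np.array([-U[1],U[0]]); HINGE=np.array([.471,-.3266]); C=np.array([.4111,-.3233])
def chest(x,y,z): return [*(C+x*U+y*V),z]
def hand(th,dz=0):   # TCP for handle grasp at lid angle th
    a=np.arctan2(.072,-.140)-th; r=.1574
    return [*(HINGE+r*np.cos(a)*U),.095+r*np.sin(a)-.019+dz]
E
python3 - <<'E'
from h import *
q=down(YAW)
for th in np.arange(0,1.75,.1): assert env.ik(hand(th),q) is not None,th
env.grip(.034,25)
env.goto(hand(0,.08),q); env.move_straight(hand(0,.0),rate=.08); st('at')
env.grip(.0,25); st('grip')
for th in np.arange(.1,1.71,.1):
    env.move_straight(hand(th),rate=.08)
    if abs(th*10%3-0)<.1 or th<.25: st('%.1f'%th)
    F=env.current_force()
    if np.linalg.norm(F)>25: st('STOP');break
E
```

```text
at t14.3 [ 0.3314 -0.319   0.1484] op0.0340 ff 0.0 F [-0.4  0.3  0.8] M [-0.1   0.08 -0.01]
grip t14.8 [ 0.3314 -0.3188  0.1482] op0.0086 ff 24.3 F [1.2 1.  2.7] M [ 0.07 -0.09 -0.  ]
0.1 t15.2 [ 0.3391 -0.3193  0.1614] op0.0085 ff 25.1 F [ 0.2 -2.2 -2.7] M [-0.37  0.05 -0.07]
0.2 t15.5 [ 0.3486 -0.3198  0.1742] op0.0082 ff 25.2 F [ 4.1 -2.8 -6.6] M [-0.47 -0.34  0.02]
0.3 t15.9 [ 0.3592 -0.3205  0.1857] op0.0083 ff 25.4 F [ 5.6 -4.  -9.7] M [-0.71 -0.64 -0.04]
0.6 t16.9 [ 0.3965 -0.3228  0.2125] op0.0080 ff 26.2 F [  7.7  -8.  -19.1] M [-1.24 -0.83 -0.08]
0.9 t18.0 [ 0.4398 -0.3251  0.2283] op0.0081 ff 25.8 F [  1.4  -5.8 -13.6] M [-0.96 -0.01 -0.06]
1.2 t19.0 [ 0.4861 -0.3277  0.2303] op0.0079 ff 25.6 F [ -0.9  -4.9 -11.9] M [-0.79  0.47 -0.02]
1.5 t20.1 [ 0.5313 -0.3305  0.2184] op0.0075 ff 25.5 F [ -3.   -4.9 -11.2] M [-0.75  0.7  -0.03]
```

```bash
python3 - <<'E'
from h import *
env.grip(.034); st('open')
p=env.current_eef_pos(); env.move_straight([p[0],p[1],.33],rate=.12); st('up')
env.goto([.48,-.03,.32],down(.6)); env.grip(.088)
env.pause(.2)
T=(env.current_eef_pos(),env.current_tcp_rot()); np.save('T2.npy',np.r_[T[0],T[1]])
save('wrist','w3.png',1.4); save('top','t3.png',1.4)
f=lambda P:(proj('wrist',P,T)*1.4).round()
print(f([.492,.023,.102]),f([.603,-.032,.102]));st()
E
```

```text
open t21.3 [ 0.5605 -0.3315  0.2058] op0.0341 ff 1.2 F [3.  0.2 0.2] M [-0.05 -0.31 -0.  ]
up t22.5 [ 0.5603 -0.3314  0.3292] op0.0339 ff 0.0 F [ 0.7 -0.  -0.3] M [-0.16  0.08  0.  ]
[444. 191.] [517. 332.]
 t24.9 [ 0.48 -0.03  0.32] op0.0880 ff 0.0 F [-0.2 -0.6  0.3] M [-0.06  0.05 -0.01]
```

View pics/w3.png

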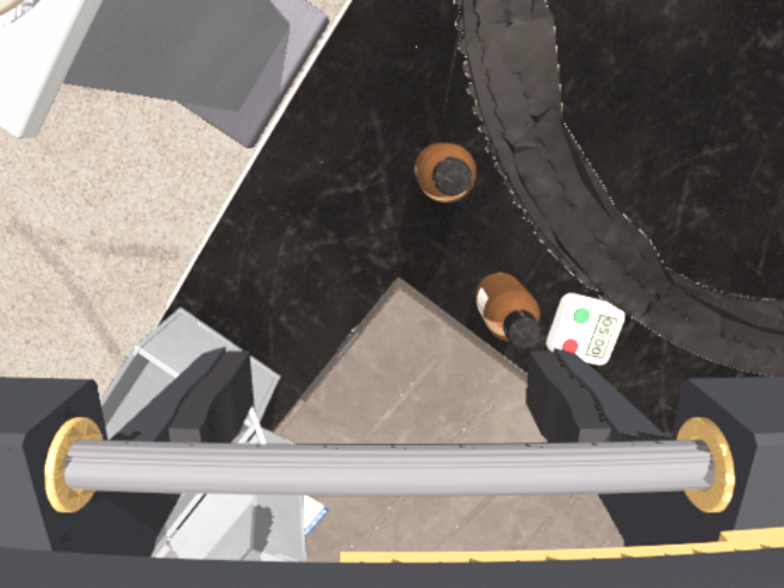

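View pics/t3.png

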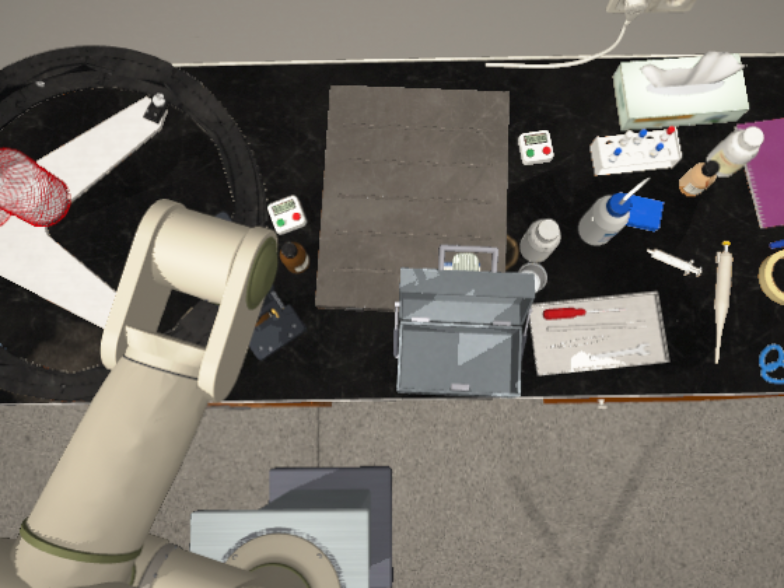

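The wrist view shows the caps of bottle 1 at (451,175) and bottle 2 at (523,329), both bottles upright. The top view shows the lid standing open by itself, leaning back. I'll measure the two caps and fetch bottle 1.

```bash
cat >> h.py <<'E'
def capfind(name,guess,T=None,r=.03):
    """dark cap centre next to amber: look near guess (world xy); returns xy at z=.102"""
    im=env.grab_frame(name);hsv=cv2.cvtColor(im,cv2.COLOR_RGB2HSV)
    return im,hsv
def pick(b,phi,zt=.048):
    q=down(phi); env.grip(.075,25)
    env.goto([b[0],b[1],.20],q); env.move_straight([b[0],b[1],zt],rate=.1); st('at')
    env.grip(.03,25); st('grip')
    env.move_straight([b[0],b[1],.27],rate=.12); st('lift')
def place(x,y,zt=.048):
    q=down(np.pi/2+YAW)
    env.goto([.40,-.12,.27],q); env.move_straight(chest(x,y,.27),rate=.15)
    env.move_straight(chest(x,y,.12),rate=.12); st('in')
    for z in np.arange(zt+.015,zt,-.002):
        env.move_straight(chest(x,y,z+.005),rate=.03)
        if env.current_force()[2]>6: break
    st('down')
E
python3 - <<'E'
from h import *
t=np.load('T2.npy');T=(t[:3],t[3:]);f=lambda u:np.array(u)/1.4
b1=onz('wrist',f((452,175)),.102,T);b2=onz('wrist',f((523,329)),.102,T);print(b1,b2)
im=cv2.imread('pics/w3.png');hsv=cv2.cvtColor(im,cv2.COLOR_BGR2HSV)
m=cv2.inRange(hsv,(5,110,40),(20,255,255))
k,l,s,c=cv2.connectedComponentsWithStats(m);print([(s[i].tolist(),c[i].round().tolist()) for i in range(1,k) if s[i][4]>200])
print('body1 foot-circle at z~.06',onz('wrist',f((445,172)),.06,T), 'old top',onz('top',f((253,313)),.102))
np.save('b.npy',[b1,b2])
E
```

```text
[0.49013389 0.03581485 0.102     ] [ 0.60495293 -0.02722772  0.102     ]
[([415, 142, 62, 62, 1635], [441.0, 166.0]), ([475, 272, 65, 57, 2000], [506.0, 298.0]), ([50, 417, 52, 96, 1733], [73.0, 464.0]), ([677, 417, 57, 96, 2062], [708.0, 461.0])]
body1 foot-circle at z~.06 [0.4900619  0.03516416 0.06      ] old top [0.49231051 0.02824642 0.102     ]
```

```bash
python3 - <<'E'
from h import *
b1,b2=np.load('b.npy')
pick(b1,-.45)
save('top','t4.png',1.4)
E
```

```text
at t28.1 [0.4904 0.0358 0.0484] op0.0750 ff 0.0 F [-0.1 -0.2  0. ] M [-0.1   0.12  0.05]
grip t28.6 [0.4905 0.0357 0.0482] op0.0454 ff 25.0 F [ 2.8 -1.   0.8] M [-0.17 -0.13  0.03]
lift t30.6 [0.49   0.0358 0.2695] op0.0458 ff 25.0 F [ 0.8  0.1 -2.9] M [-0.08  0.05  0.02]
```

View pics/t4.png

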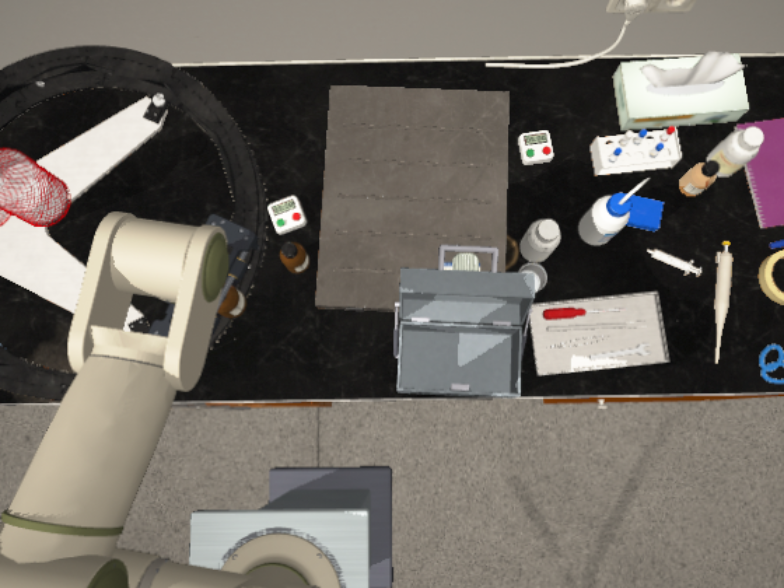

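Bottle 1 is in the gripper, about 46 mm wide and roughly 3 N. Bottle 2 has not moved, still at (294,257). Next I place bottle 1.

```bash
python3 - <<'E'
from h import *
place(.005,-.05,.053)
env.grip(.060); st('rel')
p=env.current_eef_pos(); env.move_straight([p[0],p[1],.27],rate=.12)
env.goto([.52,-.06,.30],down(.6)); env.grip(.088)
T=(env.current_eef_pos(),env.current_tcp_rot()); np.save('T3.npy',np.r_[T[0],T[1]])
save('wrist','w5.png',1.4); save('top','t5.png',1.4)
print(proj('wrist',[.605,-.027,.102],T)*1.4);st()
E
```

```text
in t36.0 [ 0.4135 -0.3738  0.1207] op0.0454 ff 25.0 F [ 0.8 -0.8 -2.9] M [ 0.1  -0.03  0.  ]
down t39.4 [ 0.4132 -0.3734  0.0588] op0.0453 ff 25.0 F [-0.2 -0.8 -3.1] M [ 0.06 -0.04  0.01]
rel t39.8 [ 0.4134 -0.3736  0.0592] op0.0602 ff 0.0 F [-0.4 -0.8 -0.3] M [ 0.06 -0.03 -0.01]
[513.01141618 276.57465846]
 t43.8 [ 0.52 -0.06  0.3 ] op0.0879 ff 0.0 F [-1.1 -0.2  0.3] M [ 0.01  0.02 -0.01]
```

View pics/w5.png

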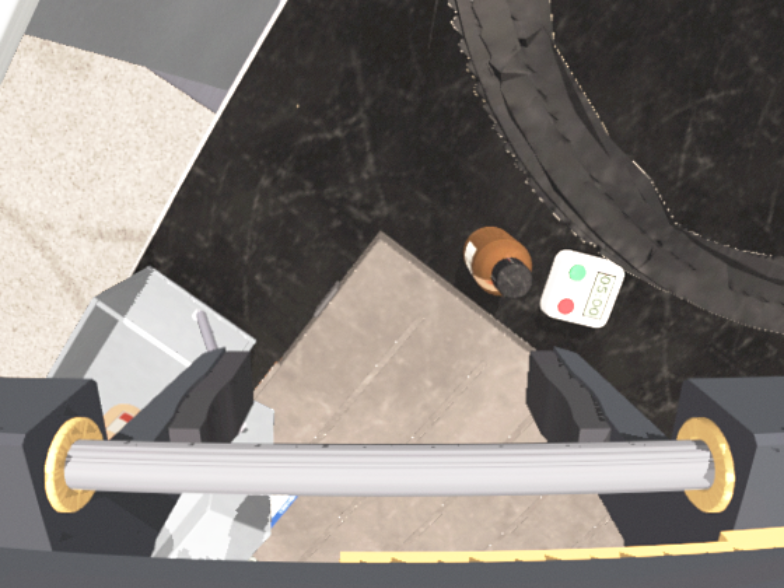

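View pics/t5.png

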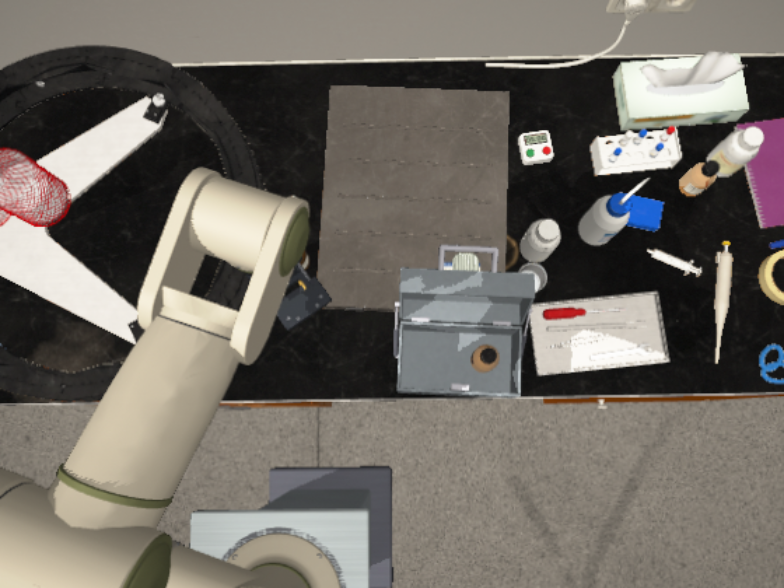

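Bottle 1 stands upright in the chest, its cap at (488,354) in the top view. Bottle 2's cap is at (515,279) in the wrist view, as predicted.

```bash
python3 - <<'E'
from h import *
t=np.load('T3.npy');T=(t[:3],t[3:])
b2=onz('wrist',np.array((515,279))/1.4,.102,T);print(b2)
pick(b2,-.2)
if env.current_opening()>.04:
    place(.005,.05,.046)
    env.grip(.060); st('rel')
    p=env.current_eef_pos(); env.move_straight([p[0],p[1],.27],rate=.12)
    env.goto([.36,-.12,.32],down(.8))
    save('top','t6.png',1.4)
E
```

```text
[ 0.60728867 -0.02760052  0.102     ]
at t46.7 [ 0.6076 -0.0276  0.0485] op0.0752 ff 0.0 F [-0.2 -0.5 -0.7] M [-0.06  0.06 -0.03]
grip t47.3 [ 0.6072 -0.0276  0.0481] op0.0457 ff 25.0 F [-0.2 -0.2  1.7] M [-0.09  0.2  -0.03]
lift t49.3 [ 0.6072 -0.0276  0.2694] op0.0455 ff 25.0 F [ 0.5 -0.7 -3.2] M [-0.06  0.07  0.01]
in t53.6 [ 0.4191 -0.2739  0.1206] op0.0455 ff 25.0 F [-0.   0.3 -2.4] M [0.   0.02 0.02]
down t57.3 [ 0.4191 -0.274   0.0529] op0.0453 ff 25.0 F [-2.6  0.8  7.1] M [0.28 0.36 0.05]
rel t57.8 [ 0.4189 -0.2737  0.052 ] op0.0603 ff 0.0 F [-0.5 -0.4  1. ] M [ 0.03 -0.01  0.04]
```

View pics/t6.png

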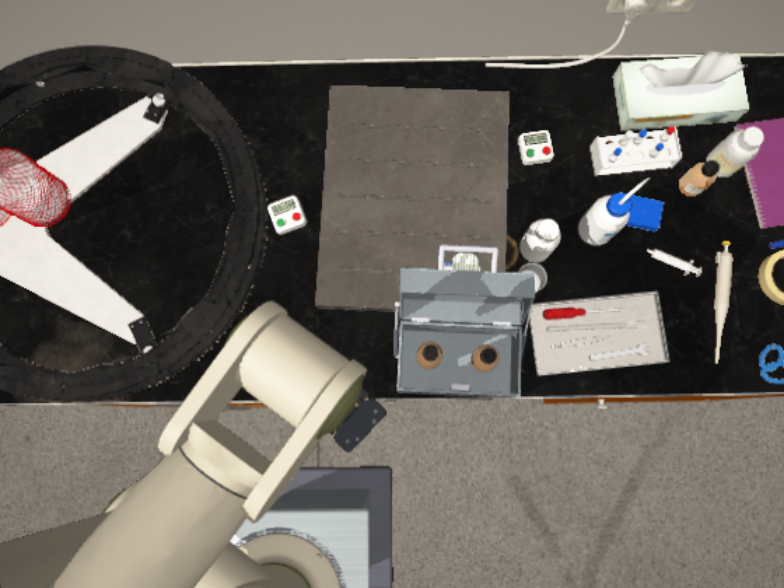

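Both bottles stand in the chest, caps at (430,354) and (488,354), and none are left on the bench. Next I lower the lid.

```bash
python3 - <<'E'
from h import *
q=down(YAW); dz=.008
env.grip(.026,25)
h=hand(1.8)
env.goto([h[0],h[1],.33],q); env.move_straight([h[0],h[1],h[2]+.03],rate=.1)
for z in np.arange(.025,dz-.001,-.0025):
    env.move_straight([h[0],h[1],h[2]+z],rate=.04)
    if abs(env.current_force()[2])>5: break
st('at'); print(env.current_eef_pos()[2]-h[2])
env.grip(0,25); st('grip')
if .005<env.current_opening()<.013:
    for th in np.arange(1.7,-.01,-.1):
        env.move_straight(hand(th,dz-.001),rate=.07)
        if round(th*10)%3==0 or th<.15: st('%.1f'%th)
        if np.linalg.norm(env.current_force())>40: st('STOP');break
E
```

```text
at t65.7 [ 0.5727 -0.3323  0.2033] op0.0259 ff 0.0 F [ 0.1  0.7 -0.4] M [-0.03  0.12  0.01]
0.007298205971629446
grip t66.0 [ 0.573  -0.3323  0.2035] op0.0090 ff 25.0 F [ 1.5  0.  -0.4] M [-0.11 -0.18  0.  ]
1.5 t67.2 [ 0.5339 -0.3299  0.2286] op0.0089 ff 25.0 F [6.2 3.9 7.4] M [ 0.42 -1.06 -0.07]
1.2 t68.3 [ 0.4877 -0.327   0.2396] op0.0089 ff 25.0 F [3.9 5.2 6.5] M [ 0.79 -0.57 -0.05]
0.9 t69.4 [ 0.4402 -0.3242  0.2365] op0.0091 ff 25.0 F [0.3 5.3 1.5] M [ 0.81 -0.21 -0.04]
0.6 t70.5 [ 0.3963 -0.3218  0.2206] op0.0093 ff 25.0 F [ 2.   6.6 -0.7] M [ 0.91 -0.23 -0.02]
0.3 t71.7 [ 0.3591 -0.3198  0.1929] op0.0090 ff 25.0 F [ 1.7  7.2 -1.9] M [ 0.93 -0.27 -0.04]
0.1 t72.4 [ 0.3396 -0.3189  0.1686] op0.0090 ff 25.0 F [ 1.1  7.1 -1.7] M [ 0.99 -0.31 -0.08]
-0.0 t72.8 [ 0.3317 -0.3186  0.1551] op0.0088 ff 25.0 F [ 2.9  6.7 -2.2] M [ 0.94 -0.31 -0.01]
```

```bash
python3 - <<'E'
from h import *
p=np.array(env.current_eef_pos())
for d in(.001,.002,.003,.004,.005):
    env.move_straight([p[0],p[1],p[2]-d],rate=.03)
    if env.current_force()[2]>6: break
st('shut'); env.grip(.034); st('rel')
p=env.current_eef_pos(); env.move_straight([p[0],p[1],.25],rate=.12)
env.goto([.396,-.321,.33],down(-.8))
save('wrist','w7.png',1.4)
cx,cy=np.load('cap.npy'); print(proj('wrist',[cx,cy,.184])*1.4)
E
```

```text
shut t73.3 [ 0.3315 -0.3186  0.1542] op0.0087 ff 25.0 F [-6.5  8.   9.3] M [ 1.16  1.02 -0.09]
rel t73.8 [ 0.3318 -0.3187  0.1531] op0.0340 ff 0.0 F [ 0.5 -0.6  0.1] M [-0.07  0.1   0.01]
[392.80349166 266.91457948]
```

View pics/w7.png

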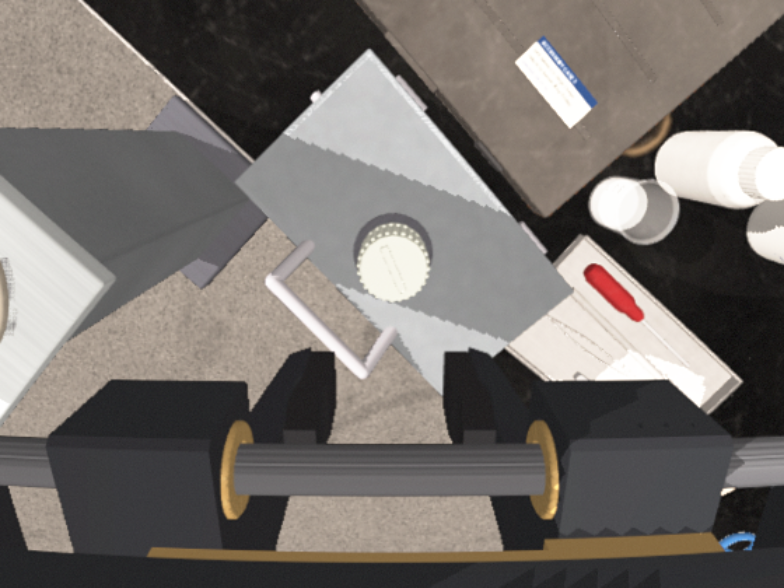

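The lid is shut, with the handle and cap at the same pixels as at the start: cap at (393,269), handle from (271,283) to (363,373). Next I lock it.

```bash
python3 - <<'E'
from h import *
cx,cy=np.load('cap.npy')
env.grip(.064,45)
env.goto([cx,cy,.23],down(.45)); env.move_straight([cx,cy,.153],rate=.08)
env.grip(.03,45); st('grip')
for z in(.150,.148,.146): env.move_straight([cx,cy,z],rate=.03)
st('pressed')
j0=np.array(env.current_joint_positions())
for k in range(1,10):
    j=j0.copy(); j[5]+=1.32*k/9; env.set_joints(j)
    if k%3==0: st(k)
env.grip(.064); st('rel')
p=env.current_eef_pos(); env.move_straight([p[0],p[1],.24],rate=.1)
env.goto([.396,-.321,.33],down(-.8)); env.pause(.3)
im=save('wrist','w8.png',1.4); save('top','t8.png',1.4)
E
```

```text
grip t79.0 [ 0.3963 -0.3224  0.1533] op0.0427 ff 45.0 F [-6.1 -1.1  2.7] M [-0.23  0.72 -0.05]
pressed t79.7 [ 0.3963 -0.3225  0.1473] op0.0431 ff 45.0 F [-7.5  0.5 11.7] M [0.1  1.09 0.  ]
3 t80.5 [ 0.3965 -0.3225  0.1484] op0.0429 ff 45.0 F [-2.   2.9  8.5] M [ 0.35  0.24 -0.04]
6 t81.3 [ 0.3967 -0.3227  0.1485] op0.0432 ff 45.0 F [-0.8  2.5  8.6] M [ 0.26  0.11 -0.02]
9 t82.1 [ 0.3966 -0.323   0.1486] op0.0426 ff 45.0 F [-1.5  0.3  8.2] M [-0.09  0.32  1.14]
rel t82.6 [ 0.3963 -0.3224  0.1472] op0.0638 ff 0.0 F [ 0.4 -0.9  0.2] M [-0.07  0.11 -0.1 ]
```

View pics/w8.png

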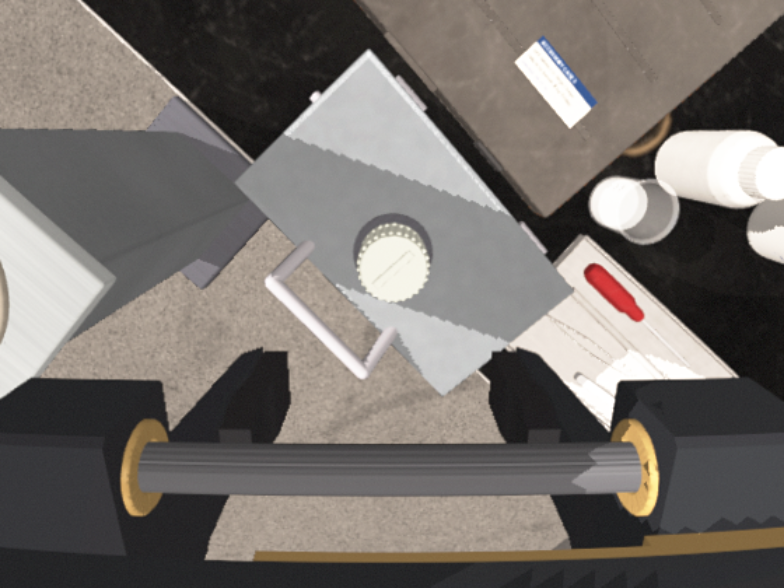

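The slot again runs from (373,287) to (414,249) as at the start, and the cap is at its up position. The turning moment reached the end stop, so it is locked.

```bash
python3 -c "
from h import *
print(env.finish_job())"
```

```text
the job is handed in; nothing more can be done
None
```

I put both amber bottles (only two were there) upright in the chest, shut the lid, locked the cap and handed the job in at about 85 s of the 210 s allowed; the judge returned no verdict. One flaw: the first bottle was let go about 6 mm above the chest floor, and it landed upright.

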